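Scrub out the tall rinsing cup with the long brush

ROBOT

A 6-joint arm with a two-finger parallel gripper is mounted at the origin on the work surface. World frame = base frame: x ahead of the robot, y to its left, z up, the work surface at z = 0. Lengths are in mm, angles in degrees, forces in N, time in s.
With the tool pointing down it reaches from about 325 to 900 mm from the base axis. Payload 6.1 kg.
Tool frame: the origin (TCP) lies on the centre line of the jaws, within the pads' length; the fingertips stand bot.tip_extent ahead of it and the grasp point (between the pads) lies 2 mm behind it (bot.tip_extent is the distance from the TCP to the fingertips, in mm); z points along the fingers, x is the direction in which the jaws open and shut, and the axes are right-handed (so a half turn about z gives the same grasp; the last joint's range is limited). The gripper opens to 85 mm and grips with 20 to 120 N. Pads are 22 mm wide; open, the fingers measure 114 mm over their backs; the gripper's body (76 mm by 85 mm) begins 54 mm behind the grasp point. The pads swing forward as they close: fully open they stand 13 mm farther back than shut.
Start: joints at [65.311, 12.628, 87.462, -0, 79.91, -7.225], TCP at [187.562, 596.185, 248.3] pointing down, gripper open.
Joint ranges: [-170.65, 170.65], [-52.31, 119.04], [5.05, 147.46], [-71.25, 251.25], [11.57, 151.72], [-153.62, 153.62]. Speed limits (degrees/s): [147.25, 147.25, 172.46, 180, 180, 180].

INTERFACE

Orientations are given as [roll, pitch, yaw] about the fixed x, y, z axes, in that order (R = Rz(yaw) Ry(pitch) Rx(roll)).
In Python, from workcell import bot gives the robot as it stands. Calls block until the motion is done:
- bot.move_pose(position, orientation): joint-space move of the TCP to a pose.
- bot.move_straight(position, frame=None, velocity=150): straight line of the TCP; frame=None keeps the orientation; velocity is the mean speed in mm/s.
- bot.move_joints(angles): joint-space move.
- bot.set_gripper(opening, force=None): opening from 0.0 (shut) to 1.0 (fully open); force is the grip in N (None keeps the last); returns when the fingers have stopped.
- bot.pause(seconds).
- bot.inverse_kinematics(position, orientation): joint angles nearest the present ones, or None.
- bot.get_state(): the state.
- bot.read_camera(name): name is "side" or "top" or "wrist"; returns (picture, depth): 384x512x3 uint8, red, green, blue; 384x512 float32, mm along the optical axis (not along the pixel's ray), 0 where there is no reading.
- bot.calibration(name): a dict with "camera_matrix" (3x3 intrinsics, pixels), "world_to_cam" (4x4, takes a point from world to camera coordinates). Camera axes: x right, y down, z forward; pixel columns grow to the right and rows downward; lengths in mm; the calibration is good to about 2 mm. A picture is of the moment at which its call begins: read the wrist's pose just before it. calibration takes no time and is no camera call; for the wrist camera it gives the pose at the moment of the call.
A pose or a line that the arm cannot do raises bot.IKError and nothing moves.
- bot.sign_off(): hands the job in, once; it reports no verdict.
Trained networks look in the newest picture that a camera, given by its name, has taken for a name from the list of things; names that differ only in an ending like _2 or _b are one class to them, and where a whole thing is asked for, a point or a joint stands for the part that bears it (a point fixed in the world has none). Each returns a list of dicts, best first, with "confidence" (0 to 1); they miss things now and then, are a little off and sometimes report something else, mostly with a low value. They report only what shows in the picture. A call takes as long as a camera call. They do not tell look-alikes from the thing itself.
- bot.search_frame(target, camera): "pixel" ([column, row] in pixels, amid what is visible of it).
- bot.outline_of(target, camera): "mask" (384x512 bool, what is visible of it) and "pixel" ([column, row] in pixels, amid what is visible of it).
The state is a dict: "clock": time; "qpos": joint angles; "joint_velocities": joint speeds; "joint_efforts": joint torques, N m; "position": TCP position; "eef_rot": TCP orientation; "contact_force": force on the tool from outside, world axes, zero at the start; "wrist_torque": the same for the moment, N m; "gripper_width": opening from 0.0 (shut) to 1.0 (fully open).
Only numpy, scipy, OpenCV 4.12 (cv2) and the standard library are available. Lean on these libraries where they do the work, as an engineer would, in place of code of your own. Each camera call takes 0.05 s, during which the arm holds its last target.

TASK

Take the long brush out of its stand and scrub the inside of the tall steel cup: push the brush head down to the bottom, draw it up until the head shows above the rim, and push it down to the bottom again. Then put the brush back upright in its stand, fully down, and let go; leave both steel cups standing where they are.

Things in the scene. Friction and masses are not known exactly. Their poses are not given: they have to be found in the camera images.
- brush: Long bottle brush, loose, 190 mm long, about 90 g, standing upright in its stand at the start. Origin at the centre of the flat underside of its head; its z axis runs up along the stem to the handle. Rigid ribbed grey head 36 mm in diameter from 0 to 50 mm, thin steel stem 8 mm in diameter from 50 to 120 mm, round black plastic handle 22 mm in diameter from 120 to 190 mm (full width from 128 to 182 mm): grip it there, from above.
- stand: Round black brush stand, fixed to the bench, 50 mm high, foot 92 mm across. Origin at the centre of its underside, z up. Well open at the top: inner floor 6 mm above the origin, bore 41 mm in diameter up to a height of 38 mm, then a funnel widening to 66 mm at the top. The brush stands in it with its underside on the inner floor.
- tall_cup: The tall steel cup to scrub: straight round cup, open at the top, 105 mm high, 76 mm outside and 70 mm inside diameter, loose, about 350 g. Origin at the centre of its underside, z up; inner floor 5 mm above the origin, rim at 105 mm. It may stand in any of three places, among the low cup and a closed white jar (66 mm across, 85 mm high).
- low_cup: The low steel cup, not to be used: same 76 mm width and material as the tall one but only 50 mm high, loose, about 250 g. Origin at the centre of its underside, z up.
There are look-alikes about, which are no part of the job. Leave any orange look-alike of the stand alone.

How it is judged (in metres and radians):
On the way, in this order (a step that is already met when the one before it is completed fails the run):
1. the brush head is down at the bottom of the tall cup (its underside within 12 mm of the inner floor) (z of brush in the frame of tall_cup between 0 and 0.017 m and horizontal distance between brush and tall_cup below 0.03 m and angle between brush's own z axis and vertical below 0.35 rad), for 0.1 s.
2. the brush head is drawn up in the tall cup, its underside at least 40 mm above the inner floor (z of brush in the frame of tall_cup above 0.045 m and horizontal distance between brush and tall_cup below 0.045 m), for 0.1 s.
3. the brush head is down at the bottom of the tall cup again (its underside within 12 mm of the inner floor) (all of step 1), for 0.1 s.
At the end, for the whole second after the job is handed in: The brush is back in its stand, released and at rest: its underside within 8 mm of the well's floor and 12 mm of the well's centre, upright within 12 degrees. Both steel cups stand upright (within 6 degrees), each within 50 mm of where it stood at the start (horizontal distance between brush and stand below 0.012 m and z of brush in the frame of stand below 0.014 m and angle between brush's own z axis and vertical below 0.21 rad and linear speed of brush below 0.03 m/s and angle between each of tall_cup, low_cup's own z axis and vertical below 0.1 rad and distance of each of tall_cup, low_cup from where it was at the start of the episode below 0.05 m); the robot touches nothing.
It fails at once if a steel cup is tipped by more than 30 degrees (angle between any of tall_cup, low_cup's own z axis and vertical above 0.52 rad).
It also fails if it takes over 58 s, if anything falls off the work surface, if the arm or the gripper's body presses on something with over 40 N, if the wrist force passes 120 N, or if a joint passes its speed limit or range.

## Working session

There is one attempt and no reset: what is moved stays moved. The work goes in short steps, each a Python script; the robot and the scene stay as the last script left them, time stands still between calls to the robot, and variables do not carry over. Pictures are saved under pics/ and viewed, and the job is handed in when it is done.

```bash
mkdir -p pics; ls; python3 - <<'E'
from workcell import bot
import cv2,numpy as np
print(bot.get_state(), bot.tip_extent)
for c in ["side","top"]:
    p,d=bot.read_camera(c)
    cv2.imwrite(f"pics/{c}0.png",p[:,:,::-1]); np.savez(f"{c}0.npz",p=p,d=d)
    for t in ["brush","stand","tall_cup","low_cup"]:
        r=bot.outline_of(t,c)
        k=bot.calibration(c); K=np.array(k["camera_matrix"]); T=np.linalg.inv(np.array(k["world_to_cam"]))
        for o in r:
            m=o["mask"]&(d>0); v,u=np.nonzero(m); z=d[m]
            P=np.stack([(u-K[0,2])/K[0,0]*z,(v-K[1,2])/K[1,1]*z,z,np.ones_like(z)])
            W=(T@P)[:3].T
            print(c,t,round(o["confidence"],2),np.round(o["pixel"]),m.sum(),np.round(np.percentile(W,[2,50,98],axis=0)).tolist())
E
```

```text
pics
{'clock': 0.0, 'qpos': array([ 6.53124163e+01,  1.26749617e+01,  8.75262183e+01,  4.84557921e-04,
        7.99103210e+01, -7.22273877e+00]), 'joint_velocities': array([-0.01171945,  0.02660257,  0.03590793, -0.01201282,  0.05547965,
       -0.13221279]), 'joint_efforts': array([ 2.31285139e-04, -4.96887910e+01, -3.89402461e+01, -8.46321950e-05,
        1.08043168e-02,  5.05361982e-05]), 'position': array([187.31094417, 595.66885384, 247.19805099]), 'eef_rot': array([-1.79985508e+02,  1.10556239e-01,  7.25350837e+01]), 'contact_force': array([-0.1686018 , -0.39274839, -0.1346654 ]), 'wrist_torque': array([-0.00603463,  0.01255835,  0.01807961]), 'gripper_width': 1.0023095564024596} 17.0
side brush 0.73 [319. 226.] 878 [[532.0, -213.0, 36.0], [545.0, -201.0, 113.0], [570.0, -179.0, 195.0]]
side stand 0.77 [311. 264.] 1600 [[507.0, -238.0, 2.0], [538.0, -209.0, 7.0], [584.0, -163.0, 49.0]]
side stand 0.61 [285. 200.] 1585 [[541.0, -92.0, 2.0], [581.0, -55.0, 14.0], [618.0, -18.0, 49.0]]
side tall_cup 0.87 [268. 136.] 1869 [[590.0, 48.0, 2.0], [621.0, 67.0, 69.0], [663.0, 122.0, 105.0]]
side tall_cup 0.61 [309. 263.] 1725 [[506.0, -239.0, -1.0], [538.0, -209.0, 7.0], [585.0, -162.0, 50.0]]
side low_cup 0.96 [224. 208.] 1517 [[425.0, -53.0, -1.0], [463.0, -10.0, 23.0], [497.0, 20.0, 50.0]]
top stand 0.6 [347. 205.] 1428 [[509.0, -227.0, 3.0], [542.0, -182.0, 40.0], [592.0, -154.0, 51.0]]
top stand 0.59 [274. 186.] 1866 [[544.0, -90.0, 3.0], [583.0, -49.0, 32.0], [619.0, -9.0, 51.0]]
top tall_cup 0.58 [194. 157.] 2027 [[592.0, 49.0, 2.0], [636.0, 92.0, 37.0], [665.0, 121.0, 107.0]]
top low_cup 0.77 [258. 251.] 1537 [[430.0, -49.0, 2.0], [463.0, -14.0, 5.0], [498.0, 19.0, 52.0]]
```

View pics/side0.png

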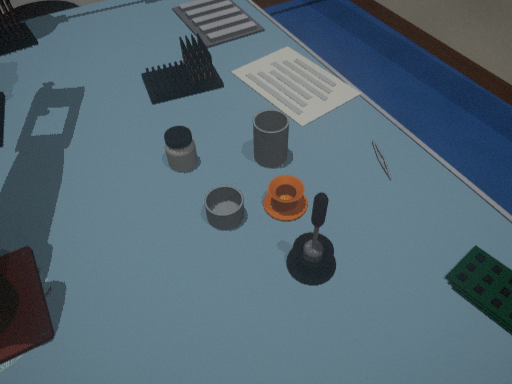

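View pics/top0.png

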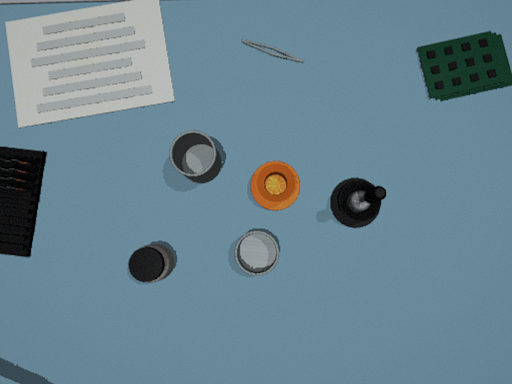

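```bash
cat > h.py <<'E'
from workcell import bot
import cv2,numpy as np
from scipy.optimize import least_squares
def cloud(c,d):
    k=bot.calibration(c); K=np.array(k["camera_matrix"]); T=np.linalg.inv(np.array(k["world_to_cam"]))
    v,u=np.mgrid[:384,:512]; P=np.stack([(u-K[0,2])/K[0,0]*d,(v-K[1,2])/K[1,1]*d,d,np.ones_like(d)],-1)
    W=(P@T.T)[...,:3]; W[d<=0]=np.nan; return W
def near(W,xy,r,z0,z1):
    with np.errstate(all='ignore'):
        m=(np.hypot(W[...,0]-xy[0],W[...,1]-xy[1])<r)&(W[...,2]>z0)&(W[...,2]<z1)
    return W[m]
def circ(P,r=None):
    c=P[:,:2].mean(0)
    if r is None:
        s=least_squares(lambda q:np.hypot(P[:,0]-q[0],P[:,1]-q[1])-q[2],[*c,30],loss='soft_l1')
    else: s=least_squares(lambda q:np.hypot(P[:,0]-q[0],P[:,1]-q[1])-r,c,loss='soft_l1',)
    return np.round(s.x,1),len(P),round(float(np.sqrt(np.mean(s.fun**2))),1)
E
python3 - <<'E'
from h import *
for c in ["side","top"]:
    W=cloud(c,np.load(c+"0.npz")["d"])
    print(c)
    P=near(W,(628,85),50,15,112); 
    print("cup rim",circ(near(W,(628,85),50,100,112)))
    print("low rim",circ(near(W,(463,-15),50,45,56)))
    P=near(W,(545,-200),60,0,220)
    print("stand top", circ(near(W,(545,-200),50,46,54)), "ranges",[np.round(np.percentile(near(W,(545,-200),52,a,b)[:,:2],[0,100],axis=0)).tolist() for a,b in((2.5,10),(44,54))])
    for a,b in((60,110),(128,145),(145,165),(165,185),(185,200)):
        Q=near(W,(545,-200),60,a,b)
        if len(Q)>3: print(a,len(Q),np.round(np.median(Q,0)),np.round(Q.min(0)),np.round(Q.max(0)))
E
```

```text
side
cup rim (array([627.2,  84.7,  36.2]), 211, 1.3)
low rim (array([461.4, -16.4,  36.3]), 261, 1.4)
stand top (array([ 550.5, -194.8,   31.9]), 423, 10.0) ranges [[[502.0, -242.0], [593.0, -154.0]], [[514.0, -232.0], [586.0, -159.0]]]
60 76 [ 547. -199.   88.] [ 545. -201.   62.] [ 552. -194.  110.]
128 69 [ 543. -203.  138.] [ 538. -207.  128.] [ 556. -188.  145.]
145 112 [ 542. -203.  155.] [ 538. -207.  145.] [ 557. -189.  165.]
165 114 [ 542. -204.  175.] [ 538. -207.  165.] [ 558. -189.  185.]
185 143 [ 546. -199.  192.] [ 538. -207.  185.] [ 559. -188.  197.]
top
cup rim (array([629.6,  86.2,  36.2]), 374, 1.3)
low rim (array([463.9, -15. ,  36.2]), 344, 1.3)
stand top (array([ 551. , -195.8,   32.4]), 472, 6.9) ranges [[[496.0, -247.0], [596.0, -149.0]], [[516.0, -231.0], [587.0, -160.0]]]
60 26 [ 549. -192.   81.] [ 546. -197.   61.] [ 554. -180.  100.]
128 25 [ 545. -187.  140.] [ 540. -199.  135.] [ 560. -185.  145.]
145 40 [ 547. -187.  157.] [ 540. -199.  146.] [ 560. -185.  164.]
165 45 [ 547. -187.  176.] [ 540. -199.  165.] [ 561. -185.  184.]
185 180 [ 550. -194.  194.] [ 541. -205.  185.] [ 561. -185.  198.]
```

```bash
python3 - <<'E'
from h import *
o=[180,0,0]
bot.move_pose([550.3,-195.7,330],o)
bot.move_straight([550.3,-195.7,162],velocity=150)
s=bot.get_state();print(s["clock"],s["position"],s["qpos"],s["contact_force"])
bot.set_gripper(0.0,force=60)
s=bot.get_state();print(s["clock"],s["position"],s["gripper_width"],s["contact_force"])
bot.move_straight([550.3,-195.7,320],velocity=150)
p,d=bot.read_camera("side");s=bot.get_state();print(s["clock"],s["position"],s["gripper_width"],s["contact_force"])
cv2.imwrite("pics/side1.png",p[:,:,::-1])
W=cloud("side",d)
for a,b in((145,160),(160,180),(180,215),(220,265)):
    Q=near(W,(550,-196),40,a,b)
    if len(Q)>3: print(a,len(Q),np.round(np.median(Q,0)),np.round(Q.min(0)),np.round(Q.max(0)))
E
```

```text
4.8333 [ 551.0380325  -196.06379362  163.22283491] [-2.73094173e+01  1.13744498e+01  9.83869594e+01  5.66019564e-04
  7.01176095e+01 -2.73120030e+01] [-0.64436634 -0.07312101  0.09065493]
5.4417 [ 550.49123228 -195.82042843  162.32647154] 0.24033494962802765 [-0.231042   -0.06667033  3.35531299]
6.6917 [ 549.72575444 -195.41814377  318.40210735] 0.23729763715515745 [-0.33010774 -0.63199373 -0.57250413]
160 135 [ 536. -208.  173.] [ 531. -214.  164.] [ 561. -185.  180.]
180 574 [ 542. -203.  208.] [ 530. -214.  180.] [ 566. -180.  214.]
220 124 [ 546. -198.  244.] [ 544. -200.  220.] [ 551. -192.  265.]
```

View pics/side1.png

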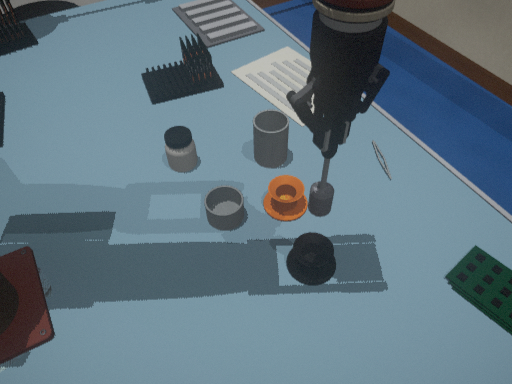

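The brush is held, hanging straight, its head at about pixel (321,200), and the stand at (311,258) is empty. Next is the tall cup.

```bash
python3 - <<'E'
from h import *
c=[628.6,85.6]
def S(n):
    s=bot.get_state();print(n,s["clock"],np.round(s["position"],1),round(s["gripper_width"],3),np.round(s["contact_force"],1))
bot.move_straight([*c,320],velocity=180);S("over")
p,d=bot.read_camera("side");cv2.imwrite("pics/side2.png",p[:,:,::-1])
W=cloud("side",d);Q=near(W,c,40,150,212);print(circ(Q,18),Q.min(0),Q.max(0))
E
```

```text
over 8.4667 [628.6  84.7 320. ] 0.239 [ 0.6  0.6 -1.5]
(array([627.8,  85.2]), 403, 2.5) [608.33413228  64.87428732 163.37020076] [643.06163973  99.26387487 211.9808263 ]
```

View pics/side2.png

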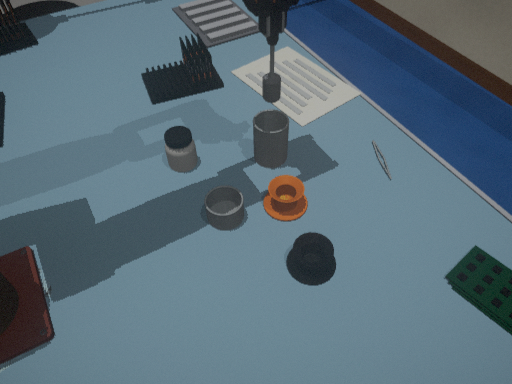

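The head at about pixel (271,88) is centred over the tall cup, whose rim is at (270,122). I'll start the strokes.

```bash
python3 - <<'E'
from h import *
c=[628.6,85.6]
def S(n):
    s=bot.get_state();print(n,s["clock"],np.round(s["position"],1),round(s["gripper_width"],3),np.round(s["contact_force"],1))
bot.move_straight([*c,250],velocity=150);S("enter")
bot.move_straight([*c,164.5],velocity=100);bot.pause(0.4);S("down1")
p,d=bot.read_camera("side");cv2.imwrite("pics/side3.png",p[:,:,::-1])
W=cloud("side",d);print(circ(near(W,c,50,100,112)))
E
```

```text
enter 9.1333 [628.9  85.4 250.7] 0.241 [-0.8 -1.2  0.6]
down1 10.5417 [628.7  85.6 164.8] 0.243 [-0.   1.   0.1]
(array([627.2,  84.9,  36.1]), 207, 9.2)
```

View pics/side3.png

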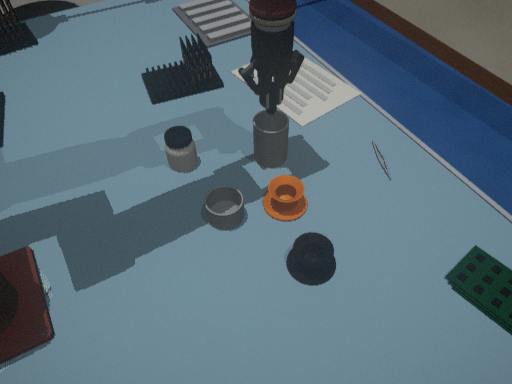

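The head is inside the cup at (270,125) and the cup hasn't moved. I'll feel for the floor to confirm the depth.

```bash
python3 - <<'E'
from h import *
c=[628.6,85.6]
def S(n):
    s=bot.get_state();print(n,round(s["clock"],2),np.round(s["position"],1),round(s["gripper_width"],3),np.round(s["contact_force"],1));return s
def feel():
    for z in np.arange(164,155,-1.):
        bot.move_straight([*c,z],velocity=30)
        bot.pause(0.1)
        f=np.mean([bot.get_state()["contact_force"][2]])
        if f>4: break
    S("floor"); bot.pause(0.3)
    bot.move_straight([*c,z+1.5],velocity=30); bot.pause(0.3); S("rest")
feel()
bot.move_straight([*c,234],velocity=80);bot.pause(0.4);S("up")
p,d=bot.read_camera("side");cv2.imwrite("pics/side4.png",p[:,:,::-1])
W=cloud("side",d);print(circ(near(W,c,50,100,108)))
E
```

```text
floor 12.34 [629.   85.6 161.3] 0.244 [-1.2  1.3  4.9]
rest 13.19 [628.6  85.6 161.4] 0.238 [-0.4 -0.1  0.5]
up 14.65 [628.5  85.6 233.8] 0.242 [-0.1 -0.3 -1.5]
(array([627.6,  85.6,  35.7]), 233, 8.7)
```

View pics/side4.png

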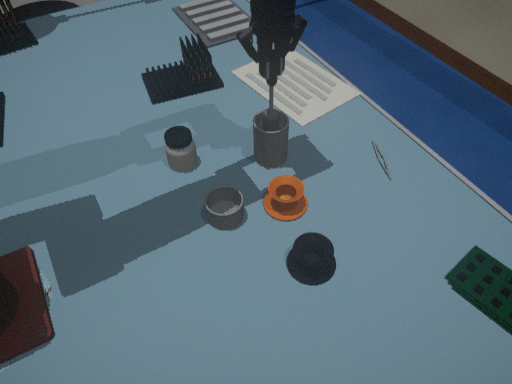

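Floor contact came at TCP z 161, so the underside sits 156 mm below the TCP, as expected. The head now shows at the rim, at (270,120). Next is the second stroke, then carrying the brush above the stand.

```bash
python3 - <<'E'
from h import *
c=[628.6,85.6]
def S(n):
    s=bot.get_state();print(n,round(s["clock"],2),np.round(s["position"],1),round(s["gripper_width"],3),np.round(s["contact_force"],1));return s
bot.move_straight([*c,164],velocity=80)
for z in np.arange(163,155,-1.):
    bot.move_straight([*c,z],velocity=30); bot.pause(0.1)
    if bot.get_state()["contact_force"][2]>4: break
S("floor");bot.pause(0.3)
bot.move_straight([*c,z+1.5],velocity=30);bot.pause(0.4);S("rest")
bot.move_straight([*c,325],velocity=130);S("out")
bot.move_straight([550.6,-195.6,325],velocity=180);bot.pause(0.3)
bot.move_straight([550.6,-195.6,250],velocity=150);bot.pause(0.3);S("over stand")
for k in("side","top"):
    p,d=bot.read_camera(k);cv2.imwrite(f"pics/{k}5.png",p[:,:,::-1])
    W=cloud(k,d)
    print(circ(near(W,(550,-196),40,97,140),18))
    print(circ(near(W,(628,85),50,100,112)),circ(near(W,(463,-15),50,45,56)))
E
```

```text
floor 17.12 [629.1  85.6 161.4] 0.241 [-2.1  0.2  6.8]
rest 18.07 [628.5  85.6 161.3] 0.243 [-0.2  0.2  1.9]
out 19.48 [628.1  85.6 323.6] 0.24 [ 0.2 -0.8 -0.9]
over stand 22.51 [ 551.1 -195.8  251.1] 0.241 [-1.4  0.7 -0.5]
(array([ 550.8, -195.5]), 329, 0.6)
(array([627.2,  84.8,  36.3]), 202, 1.3) (array([461.6, -16.6,  36.3]), 255, 1.4)
(array([ 551.7, -196.2]), 114, 0.3)
(array([629.7,  86.1,  36.2]), 380, 1.3) (array([463.8, -15. ,  36.2]), 345, 1.3)
```

View pics/side5.png

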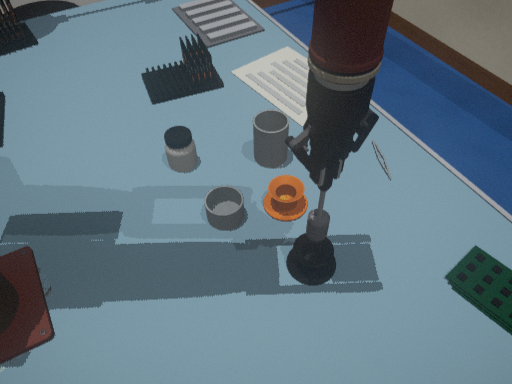

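The head at (319,222) is right above the stand, and both cups are where they started. I'll insert the brush.

```bash
python3 - <<'E'
from h import *
c=[550.6,-195.7]
def S(n):
    s=bot.get_state();print(n,round(s["clock"],2),np.round(s["position"],1),round(s["gripper_width"],3),np.round(s["contact_force"],1));return s
for z in (200,190,180,172,167,165,164,163,162,161,160):
    bot.move_straight([*c,z],velocity=50); bot.pause(0.1)
    f=S(z)["contact_force"]
    if f[2]>5: break
E
```

```text
200 23.86 [ 550.9 -195.8  200.6] 0.239 [-0.7  0.3 -0.4]
190 24.31 [ 550.6 -195.7  189.9] 0.242 [ 0.4  0.4 -0.8]
180 24.76 [ 550.6 -195.7  180. ] 0.241 [ 0.5  0.  -0.9]
172 25.17 [ 550.6 -195.7  171.9] 0.24 [ 0.  -0.3 -0.8]
167 25.52 [ 550.5 -195.7  166.9] 0.24 [-0.6  0.2 -1.3]
165 25.87 [ 550.6 -195.7  165. ] 0.242 [ 0.3  0.  -0.4]
164 26.22 [ 550.6 -195.7  164. ] 0.242 [-0.9  0.6 -0.5]
163 26.57 [ 550.6 -195.7  163. ] 0.238 [-0.6 -0.8 -1.1]
162 26.92 [ 550.8 -195.8  162.3] 0.241 [-0.6  0.3  2. ]
161 27.27 [ 551.  -195.9  162.3] 0.24 [-0.9  0.1  7.1]
```

```bash
python3 - <<'E'
from h import *
c=[550.6,-195.7]
bot.set_gripper(1.0); bot.pause(0.3)
bot.move_straight([*c,330],velocity=120)
bot.move_pose([400,-420,330],[180,0,-40]); bot.pause(0.5)
s=bot.get_state();print(s["clock"],s["position"],s["gripper_width"],s["contact_force"])
for k in("side","top"):
    p,d=bot.read_camera(k);cv2.imwrite(f"pics/{k}6.png",p[:,:,::-1])
    W=cloud(k,d)
    for a,b in((60,115),(135,160),(160,185),(186,205)):
        Q=near(W,(550,-196),40,a,b)
        if len(Q)>3: print(a,len(Q),circ(Q,4 if a==60 else 11),np.round(Q.max(0)))
    print(circ(near(W,(628,85),50,100,112)),circ(near(W,(463,-15),50,45,56)))
E
```

```text
31.3167 [ 400.25726361 -419.78298001  330.0177197 ] 0.9995217376557103 [ 0.43205957  0.19108595 -0.00253865]
60 41 (array([ 550.5, -196.8]), 41, 0.5) [ 548. -194.  114.]
135 60 (array([ 550.7, -196. ]), 60, 0.5) [ 543. -188.  160.]
160 50 (array([ 550.8, -196.1]), 50, 0.6) [ 543. -189.  185.]
186 21 (array([ 532.2, -190.4]), 21, 1.5) [ 547. -190.  195.]
(array([627.2,  84.9,  36.4]), 210, 1.4) (array([461.4, -16.6,  36.1]), 251, 1.3)
60 26 (array([ 551.6, -196.1]), 26, 1.1) [ 554. -192.  102.]
135 52 (array([ 551.8, -196.4]), 52, 0.3) [ 561. -185.  160.]
160 55 (array([ 551.9, -196.4]), 55, 0.2) [ 561. -185.  185.]
186 175 (array([ 553.3, -199.7]), 175, 4.3) [ 561. -185.  199.]
(array([629.7,  86.2,  36.2]), 376, 1.3) (array([463.9, -15. ,  36.2]), 344, 1.3)
```

View pics/side6.png

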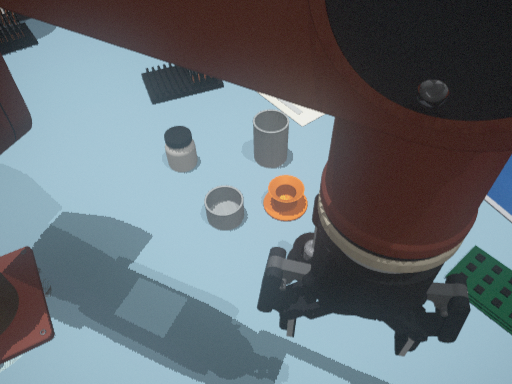

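The arm hides part of the side view, but both cups at (270,138) and (225,208) stand as before. In the top camera's depth the brush is upright at (552,-196), with its top at the same height as at the start.

```bash
python3 -c "
from workcell import bot
bot.sign_off()"
```

```text
the job is handed in; nothing more can be done
```

The brush scrubbed the tall cup (down, up, down) and is back in its stand, released. I handed the job in at about 31 s of the 58 s allowed; sign-off reports no verdict.

- **Scrubbing:** I gripped the brush by its handle. Both down-strokes touched the cup floor, at 5–7 N. Between them I raised the head until its underside was about 73 mm above the inner floor.
- **Brush in the stand:** It went in without jamming and touched the well floor at the height where I had picked it up. After release it stood upright, 1–2 mm from the well centre, with its top at the starting height.
- **Cups:** Both rims were within 1 mm of their starting positions.
- **Gripper:** It was clear of everything, with contact force near zero.
- **Camera disagreements:** The side and top cameras differed by 1–2 mm throughout, which is within the stated calibration. In the last side picture the arm hid part of the brush, so its handle-top fit there was unusable; the top camera's fit at the handle top was also rough. The upright reading comes from the stem and the handle below its top, in both cameras.

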